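# Tip the LED plate upright on the turn-up stand

## Robot

A 6-joint arm with a two-finger parallel gripper is mounted at the origin on the work surface; the furniture and walls round the work are solid. World frame = base frame: x ahead of the robot, y to its left, z up, the work surface at z = 0. Lengths are in m, angles in rad, forces in N, time in s.
With the tool pointing down it reaches from about 0.3 to 0.875 m from the base axis. Payload 6.4 kg.
Tool frame: the origin (TCP) lies at the very end of the fingers, on their centre line; the grasp point (between the pads) lies 19 mm behind it; z points along the fingers, y is the line along which they close (so a half turn about z gives the same grasp; the last joint's range is limited). The gripper opens to 88 mm and grips with 3 to 60 N. Pads are 18 mm wide; open, the fingers measure 123 mm over their backs; the gripper's body (75 mm by 187 mm) begins 45 mm behind the grasp point.
Start: joints at [-1.514, 0.181, 1.607, -0, 1.354, -0.206], TCP at [0.149, -0.555, 0.239] pointing down, gripper open.
Joint ranges: [-2.99, 2.99], [-0.89, 2.07], [0.3, 2.58], [-1.14, 4.28], [0, 2.63], [-3.12, 3.12]. Speed limits (rad/s): [2.57, 2.57, 3.01, 3.14, 3.14, 3.14].

## Interface

Orientations are given as a rotation vector (axis times angle).
In Python, from rig import * gives the robot as it stands.
- The arm moves only by the tool drive_tool, never from a script. Its argument "commands" is a list of rows, each a list of 2 entries, a list of its own where there are three numbers: the shift along the world's x, y, z in mm, then the turn about the world's z in rad. In form: [[[dx, dy, dz], yaw], ...]. A call has 1 to 12 rows; each row shifts and turns the commanded pose from where the row before left it; what a row does not reach is not made up. A row lasts 1/8 s, in which the tool goes at most 62.5 mm and 10.7 degrees, less where a joint would pass 70% of its speed; a pose out of reach is approached as far as the arm can. A call with a gripper value outside its range is refused whole. "hand" is the closure in counts, from 0 (fully open) to 255 (shut), set as the call begins (left out, the last holds). The fingers move at their own pace and stop on an object; "squeeze" is the grip in N (left out, the last holds). Time passes only in rows, so rows that do not move let the fingers close. It gives the time, the measured TCP pose, the force, the opening and the grip force at its end, in the units of the state.
- get_obs(): the state, without advancing time (a new reading comes with each control period).
- grab_frame(name): name is "scene" or "top"; returns the picture (420x560x3 uint8, red, green, blue); there is no depth.
- camera_params(name): a dict with "vfov" (degrees; the focal length in pixels is half the picture's height over the tangent of half this angle, whatever the lens; pixels are square), "cx", "cy" (the principal point, pixels), "dist_coeffs" ([k1, k2, p1, p2, k3] as OpenCV has them; the pictures are not rectified), "R" (3x3) and "t" (3): a world point X has camera coordinates R X + t. Camera axes: x right, y down, z forward; pixel columns grow to the right and rows downward; lengths in m; the calibration is good to about 2 mm. A picture is of the moment at which its call begins. camera_params takes no time and is no camera call.
- sign_off(): hands the job in; it is judged then, once.
The state is a dict: "time": time; "joints": joint angles; "joint_velocities": joint speeds; "tau": joint torques, N m; "eef_pos": TCP position; "orientation": TCP orientation; "wrist_force": force on the tool from outside, world axes, zero at the start; "moment": the same for the moment, N m; "opening": finger opening in m; "grasp_force": force on a finger pad.
Only numpy, scipy, OpenCV 4.12 (cv2) and the standard library are available. Lean on these libraries where they do the work, as an engineer would, in place of code of your own. Each camera call takes 0.05 s, during which the arm holds its last target. There are 200 camera calls.

## Task

Two panels lie on the sloping ramps of the plywood stand, their lower edges at the foot of its fence: a plain lens cover and the perforated LED plate. Tip the LED plate up on its lower edge until it stands upright on its own, leaning against the fence behind it, square to it and in its own bay. Leave the lens cover lying as it is.

Things in the scene. Friction and masses are not known exactly. Their poses are not given: they have to be found in the camera images.
- turn_up_stand: Fixed plywood stand. Origin: on the bench at the fence's foot line, midway between the bays; x points level through the fence, y along it, z up. Base 10 mm thick, x -190 to 75, y -300 to 300 mm. Fence leans back 8 deg, its top 163 mm up. Bay centres y = +145 and -145 mm. In each bay two bars at 85 mm either side of centre form a 40 deg ramp, high side (112 mm up, 126 mm before the fence) to the robot.
- led_plate: Loose white LED plate with a grid of round holes, 267x214x10 mm, 0.13-0.25 kg. Origin: centre of underside; x along the 267 mm side (along the fence), y up the 214 mm side (to the fence), z out of the top face. Starts in either bay on the ramp, 40 deg from level, lower edge stopped by the fence. Past 90 deg it falls back on the fence by itself and stays leaning at 98 deg, its top about 222 mm up.
- led_plate_edge (a point): Middle of the LED plate's raised long edge (lower corner): 151 mm above the bench and 173 mm before the foot line at the start, overhanging the ramp bars by 60 mm, so fingers fit under it. A level push at this edge may jam by friction (about 0.8): push up and along an arc of 214 mm radius about the lower edge, which is 9 mm before the foot line, 14 mm up.
- lens_cover: Loose plain white lens cover without the grid of holes, 273x216x14 mm, 0.22 kg, lying the same way on the ramp of the other bay, to be left so. Origin: centre of its underside; axes as for the LED plate.

How it is judged:
By the outcome, as a careful person would: the job done as asked, in the order asked, and still so for the second after the job is handed in, with the robot touching nothing.
It also fails if it takes over 35 s, if anything falls off the work surface, if the arm or the gripper's body presses on something with over 40 N, if the wrist force passes 120 N, or if a joint passes its speed limit or range.

## Working session

There is one attempt and no reset: what is moved stays moved. The work goes in short steps, Python scripts to look and compute and a tool call to move; the robot and the scene stay as the last step left them, time stands still between calls to the robot, and variables do not carry over. Pictures are saved under pics/ and viewed, at most 10 in all, crops included, and the job is handed in when it is done.

Besides the shell and the picture viewer there is one more tool, called after "Emit:" in YAML: its name, and indented under it one key for each argument. drive_tool: Moves the arm, as the interface text tells. Its arguments: {"type":"object","properties":{"commands":{"type":"array","items":{"type":"array"}},"hand":{"type":"number"},"squeeze":{"type":"number"}},"required":["commands"]}

```bash
mkdir -p pics; python3 - <<'E'
from rig import *
import cv2
o=get_obs(); print({k:o[k] for k in('time','eef_pos','orientation','opening','joints')})
for n in('scene','top'):
    cv2.imwrite(f'pics/{n}0.png',cv2.cvtColor(grab_frame(n),cv2.COLOR_RGB2BGR))
    p=camera_params(n); print(n,p)
E
```

```text
{'time': 0.0, 'eef_pos': array([ 0.14938026, -0.55469029,  0.23779783]), 'orientation': array([-3.11273321e+00, -4.11359624e-01, -2.51666899e-04]), 'opening': 0.0880853472012397, 'joints': array([-1.51427745e+00,  1.81562571e-01,  1.60800846e+00,  2.61456294e-05,
        1.35382429e+00, -2.06271683e-01])}
scene {'vfov': 45.75033251089188, 'cx': 287.60882274386177, 'cy': 209.15263662509946, 'dist_coeffs': array([-0.14568545,  0.        ,  0.        ,  0.        ,  0.        ]), 'R': array([[-0.87242271, -0.48860807,  0.01186515],
       [-0.23439273,  0.39696521, -0.88739995],
       [ 0.42888072, -0.77696897, -0.46084764]]), 't': array([0.52381315, 0.23480744, 0.80929183])}
top {'vfov': 44.931901876729825, 'cx': 285.659664048755, 'cy': 213.4204595547402, 'dist_coeffs': array([-0.03567753,  0.        ,  0.        ,  0.        ,  0.        ]), 'R': array([[ 0.02935212, -0.99927315, -0.02432345],
       [-0.98187938, -0.02426637, -0.18794686],
       [ 0.18722   ,  0.02939933, -0.98187797]]), 't': array([0.0251059 , 0.622931  , 0.92563359])}
```

View pics/scene0.png

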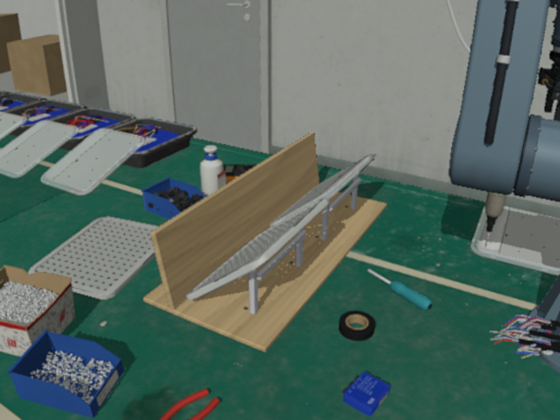

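View pics/top0.png

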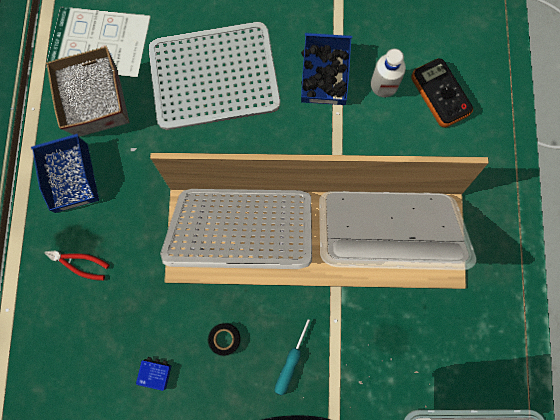

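The top view shows the LED plate (holes) in the left (+y) bay at columns 163–312 and rows 190–268. Its raised edge is around row 266. The lens cover is to the right at columns 318–475. I'll zoom in to get the corners.

```bash
cat > h.py <<'E'
import numpy as np, cv2
from rig import *
def ray(n,uv):
    p=camera_params(n); f=210/np.tan(np.radians(p['vfov']/2))
    K=np.array([[f,0,p['cx']],[0,f,p['cy']],[0,0,1]])
    u=cv2.undistortPoints(np.array(uv,float).reshape(-1,1,2),K,np.array(p['dist_coeffs']))[:,0]
    R=np.array(p['R']); return -R.T@p['t'], np.c_[u,np.ones(len(u))]@R
def onz(n,uv,z):
    c,d=ray(n,uv); return c+d*((z-c[2])/d[:,2])[:,None]
def proj(n,X):
    p=camera_params(n); f=210/np.tan(np.radians(p['vfov']/2))
    K=np.array([[f,0,p['cx']],[0,f,p['cy']],[0,0,1]])
    return cv2.projectPoints(np.array(X,float),cv2.Rodrigues(np.array(p['R']))[0],np.array(p['t']),K,np.array(p['dist_coeffs']))[0][:,0]
E
python3 - <<'E'
from h import *
im=cv2.imread('pics/top0.png')[145:295,130:510]
cv2.imwrite('pics/crop.png',cv2.resize(im,None,fx=2.1,fy=2.1,interpolation=cv2.INTER_CUBIC))
print('front base',onz('top',[(163,283),(466,287)],.01))
print('fence top',onz('top',[(150,154),(489,158)],.163))
print('edge',onz('top',[(163,265),(311,268)],.151))
E
```

```text
front base [[ 0.48348333  0.28502741  0.01      ]
 [ 0.49221241 -0.3174404   0.01      ]]
fence top [[ 0.70446618  0.2847477   0.163     ]
 [ 0.71050926 -0.31654355  0.163     ]]
edge [[ 0.50811966  0.24956289  0.151     ]
 [ 0.51013258 -0.00716521  0.151     ]]
```

View pics/crop.png

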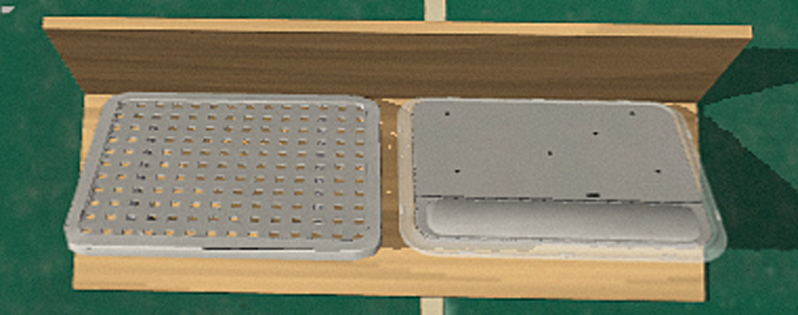

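Emit:
drive_tool:
  commands:
    - [[36,45,0],-0.05]
    - [[36,45,0],-0.05]
    - [[36,45,0],-0.05]
    - [[36,45,0],-0.05]
    - [[36,45,0],-0.05]
    - [[10,55,0],0]
    - [[10,55,0],0]
    - [[10,55,0],0]
    - [[10,55,0],0]
    - [[10,55,0],0]
    - [[10,55,0],0]
    - [[10,55,0],0]
  hand: 0

```text
time: 1.6
eef_pos: [0.3993, 0.0566, 0.2387]
orientation: [3.141, 0.02, 0.001]
wrist_force: [0.7, -0.5, 0.2]
opening: 0.0878
grasp_force: 0.0
```

Emit:
drive_tool:
  commands:
    - [[10,33,0],0]
    - [[10,33,0],0]
    - [[0,0,-45],0]
    - [[0,0,-45],0]
    - [[0,0,-39],0]
    - [[20,0,0],0]
    - [[20,0,0],0]
    - [[10,0,0],0]
    - [[0,0,0],0]

```text
time: 2.72
eef_pos: [0.4695, 0.1207, 0.1096]
orientation: [3.142, 0.02, -0.001]
wrist_force: [-0.5, 0.6, -0.1]
opening: 0.0878
grasp_force: 0.0
```

```bash
python3 - <<'E'
from h import *
for n,(a,b,c,d) in(('scene',(120,340,140,410)),('top',(130,300,130,500))):
    cv2.imwrite(f'pics/{n}1.png',cv2.resize(cv2.cvtColor(grab_frame(n),cv2.COLOR_RGB2BGR)[a:b,c:d],None,fx=2,fy=2))
o=get_obs(); print(o['time'],o['eef_pos'],o['wrist_force'])
E
```

```text
2.825 [0.46864889 0.12077144 0.1094996 ] [-0.31443511  0.5049535   0.63780437]
```

View pics/scene1.png

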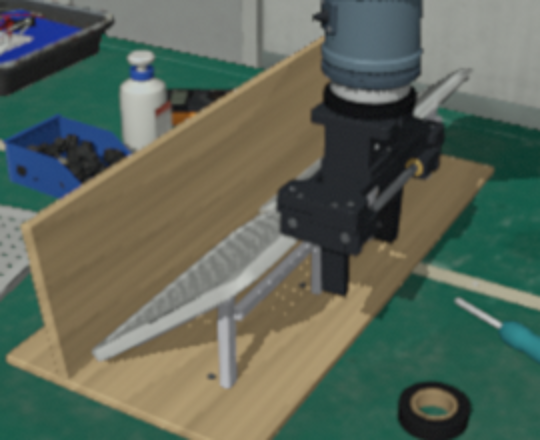

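Emit:
drive_tool:
  commands:
    - [[10,0,8],0]
    - [[6,0,0],0]
    - [[5,0,3],0]
    - [[5,0,5],0]
    - [[5,0,6],0]
    - [[5,0,6],0]
    - [[0,0,0],0]

```text
time: 3.7
eef_pos: [0.5061, 0.1207, 0.1384]
orientation: [-3.141, -0.02, -0.002]
wrist_force: [-1.0, 0.1, -0.4]
opening: 0.0883
grasp_force: 0.4
```

Emit:
drive_tool:
  commands:
    - [[8,0,8],0]
    - [[8,0,8],0]
    - [[10,0,8],0]
    - [[10,0,7],0]
    - [[11,0,7],0]
    - [[0,0,0],0]

```text
time: 4.45
eef_pos: [0.5537, 0.1206, 0.1765]
orientation: [3.141, 0.02, 0.003]
wrist_force: [-0.6, -0.1, -0.2]
opening: 0.0882
grasp_force: 0.4
```

```bash
python3 - <<'E'
from h import *
for n,(a,b,c,d) in(('scene',(100,340,140,410)),('top',(130,300,130,500))):
    cv2.imwrite(f'pics/{n}2.png',cv2.resize(cv2.cvtColor(grab_frame(n),cv2.COLOR_RGB2BGR)[a:b,c:d],None,fx=2,fy=2))
o=get_obs(); print(o['time'],o['eef_pos'],o['wrist_force'])
E
```

```text
4.55 [0.55224076 0.12066944 0.17548967] [-0.70952438 -0.19303971  0.67135659]
```

View pics/scene2.png

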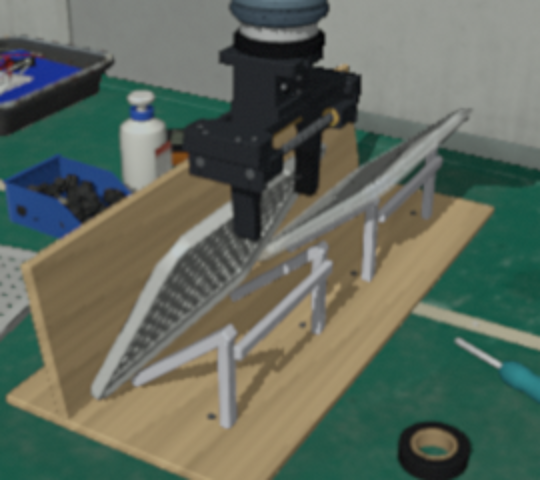

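The plate is tilting squarely about its lower edge, now at about 60°, with both fingers under it. The lens cover hasn't moved. I'll continue along the arc.

Emit:
drive_tool:
  commands:
    - [[9,0,5],0]
    - [[9,0,5],0]
    - [[8,0,4],0]
    - [[8,0,4],0]
    - [[9,0,3],0]
    - [[9,0,3],0]
    - [[9,0,3],0]
    - [[9,0,2],0]
    - [[8,0,1],0]
    - [[8,0,1],0]
    - [[7,0,1],0]
    - [[0,0,0],0]

```text
time: 6.05
eef_pos: [0.6458, 0.1206, 0.2077]
orientation: [3.141, 0.02, 0.0]
wrist_force: [-0.6, -0.0, -0.8]
opening: 0.0881
grasp_force: 0.0
```

```bash
python3 - <<'E'
from h import *
for n,(a,b,c,d) in(('scene',(100,340,140,410)),('top',(130,300,130,500))):
    cv2.imwrite(f'pics/{n}3.png',cv2.resize(cv2.cvtColor(grab_frame(n),cv2.COLOR_RGB2BGR)[a:b,c:d],None,fx=2,fy=2))
o=get_obs(); print(o['time'],o['eef_pos'],o['wrist_force'])
E
```

```text
6.15 [0.64524736 0.12075305 0.20754411] [0.30186336 0.0171534  0.89678064]
```

View pics/scene3.png

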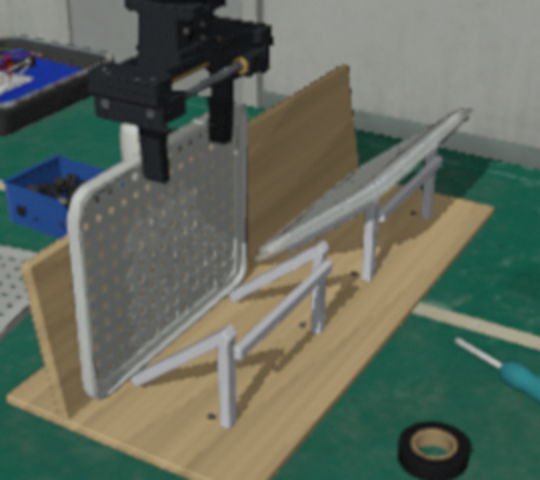

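Nearly upright. I'll push slowly past vertical.

Emit:
drive_tool:
  commands:
    - [[4,0,0],0]
    - [[4,0,0],0]
    - [[4,0,0],0]
    - [[4,0,0],0]
    - [[4,0,0],0]
    - [[3,0,0],0]
    - [[3,0,0],0]
    - [[2,0,0],0]
    - [[0,0,0],0]

```text
time: 7.28
eef_pos: [0.6735, 0.1207, 0.2077]
orientation: [-3.142, -0.02, 0.0]
wrist_force: [0.1, -0.1, 0.2]
opening: 0.0882
grasp_force: 0.0
```

Emit:
drive_tool:
  commands:
    - [[-10,0,0],0]
    - [[-30,0,0],0]
    - [[-50,0,0],0]
    - [[-50,0,20],0]
    - [[-50,0,30],0]
    - [[-50,-20,30],0]
    - [[-30,-50,20],0]
    - [[0,-55,0],0]
    - [[0,-55,0],0]
    - [[0,-55,0],0]
    - [[0,-55,0],0]
    - [[0,0,0],0]

```text
time: 8.78
eef_pos: [0.4024, -0.1719, 0.3075]
orientation: [3.141, 0.012, -0.001]
wrist_force: [-0.6, 0.8, -0.2]
opening: 0.0884
grasp_force: 0.0
```

```bash
python3 - <<'E'
from h import *
a,b=[cv2.cvtColor(grab_frame(n),cv2.COLOR_RGB2BGR) for n in('scene','top')]
v=np.zeros((600,800,3),np.uint8)
s=cv2.resize(a[110:340,130:410],(365,300)); t=cv2.resize(b[140:295,130:510],(735,300))
v[:300,:365]=s; v[300:,:735]=t; v[:300,380:780]=cv2.resize(a,(400,300))
cv2.imwrite('pics/fin.png',v)
o=get_obs(); print(o['time'],o['eef_pos'],o['wrist_force'])
E
```

```text
8.875 [ 0.40282027 -0.16890974  0.30744274] [1.21083424 0.45225606 0.28874052]
```

View pics/fin.png

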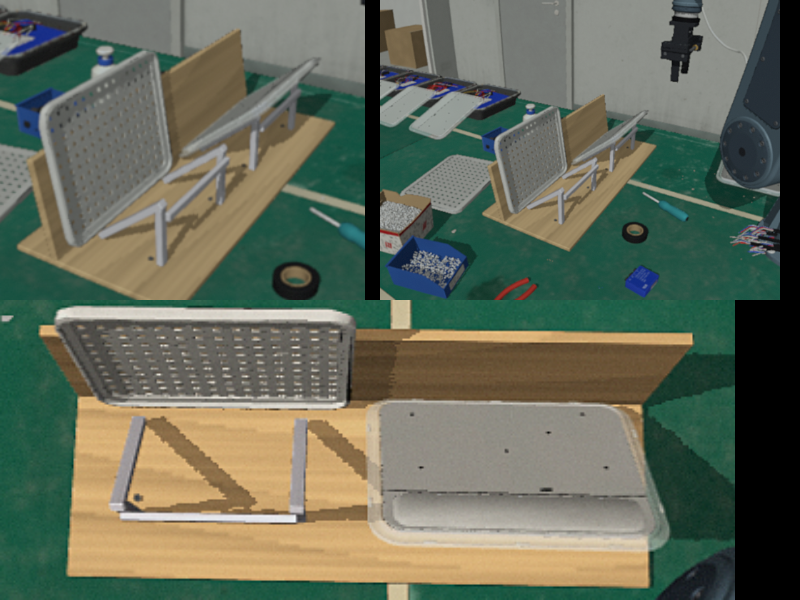

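The LED plate stands upright against the fence, square to it and in its own bay: its lower edge runs (105,405)–(350,407) in the composite view, parallel to the fence. The lens cover still lies as it was, and the arm is clear.

```bash
python3 -c "
from rig import *
print(sign_off())"
```

```text
the job is handed in; nothing more can be done
None
```

The LED plate now stands upright on its own, leaning square against the fence in its own bay; the lens cover was not touched, and the job was handed in at about 8.9 s of the 35 s allowed.

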